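# Slide the recipe box home into its corner

## Robot

A 6-joint arm with a two-finger parallel gripper is mounted at the origin on a cart in front of the work surface, level with it; the furniture and walls round the work are solid. World frame = base frame: x ahead of the robot, y to its left, z up, the work surface at z = 0. Lengths are in mm, angles in rad, forces in N, time in s.
With the tool pointing down it reaches from about 275 to 1000 mm from the base axis. Payload 8.4 kg.
Tool frame: the origin (TCP) lies between the finger pads; the fingertips stand r.tips_ahead ahead of it and the grasp point (between the pads) lies 6 mm ahead of it (r.tips_ahead is the distance from the TCP to the fingertips, in mm); z points along the fingers, y is the line along which they close (so a half turn about z gives the same grasp; the last joint's range is limited). The gripper opens to 85 mm and grips with 20 to 120 N. Pads are 22 mm wide; open, the fingers measure 114 mm over their backs; the gripper's body (76 mm by 85 mm) begins 54 mm behind the grasp point. The pads swing forward as they close: fully open they stand 13 mm farther back than shut.
Start: joints at [-1.148, 0.353, 1.633, -0, 1.155, -0.002], TCP at [257.586, -569.454, 256.281] pointing down, gripper open.
Joint ranges: [-2.63, 2.63], [-0.92, 2.1], [0.06, 2.66], [-1.3, 4.44], [0, 2.69], [-3.02, 3.02]. Speed limits (rad/s): [2.22, 2.22, 2.79, 3.14, 3.14, 3.14].

## Interface

Orientations are given as [roll, pitch, yaw] about the fixed x, y, z axes, in that order (R = Rz(yaw) Ry(pitch) Rx(roll)).
In Python, from rig import r gives the robot as it stands.
- The arm moves only by the tool carry_out, never from a script. Its arguments are lists of equal length, an entry for each row: "delta_pos": the shift along the tool's x, y, z in m, a list of three; "rot": the turn, a rotation vector about the tool's x, y, z in degrees, a list of three. A call has 1 to 8 rows; each row is the pose to reach, as a shift and turn from the pose commanded when the call began, along the tool's axes at that moment; what a row does not reach only later rows make up. A row lasts 1/8 s, in which the tool goes at most 62.5 mm and 10.7 degrees, less where a joint would pass 70% of its speed; a pose out of reach is approached as far as the arm can. A call with a gripper value outside its range is refused whole. "claw" is the finger opening in m, from 0 to 0.0854, set as the call begins (left out, the last holds). The fingers move at their own pace and stop on an object; "grip_force" is the grip in N (left out, the last holds). Time passes only in rows, so rows that repeat a pose let the fingers close. It gives the time, the measured TCP pose, the force, the opening and the grip force at its end, in the units of the state.
- r.sense(): the state, without advancing time (a new reading comes with each control period).
- r.grab_frame(name): name is "scene" or "top"; returns the picture (400x640x3 uint8, blue, green, red); there is no depth.
- r.camera_info(name): a dict with "fx", "fy", "cx", "cy" (pixels), "pose" (4x4, takes a point from camera to world coordinates). Camera axes: x right, y down, z forward; pixel columns grow to the right and rows downward; lengths in mm; the calibration is good to about 2 mm. A picture is of the moment at which its call begins. camera_info takes no time and is no camera call.
- r.sign_off(): hands the job in; it is judged then, once.
Trained networks look in the newest picture that a camera, given by its name, has taken for a name from the list of things; names that differ only in an ending like _2 or _b are one class to them, and where a whole thing is asked for, a point or a joint stands for the part that bears it (a point fixed in the world has none). Each returns a list of dicts, best first, with "p" (0 to 1); they miss things now and then, are a little off and sometimes report something else, mostly with a low value. They report only what shows in the picture. A call takes as long as a camera call.
- r.recognise(thing, camera): "box" ([left, top, right, bottom] in pixels, round what is visible of it).
- r.cut_out(thing, camera): "mask" (400x640 bool, what is visible of it) and "box" ([left, top, right, bottom] in pixels, round what is visible of it).
The state is a dict: "clock": time; "qpos": joint angles; "qvel": joint speeds; "joint_efforts": joint torques, N m; "eef_pos": TCP position; "tcp_rot": TCP orientation; "contact_force": force on the tool from outside, world axes, zero at the start; "wrist_torque": the same for the moment, N m; "opening": opening from 0.0 (shut) to 1.0 (fully open); "grasp_force": force on a finger pad.
Only numpy, scipy, OpenCV 4.12 (cv2) and the standard library are available. Lean on these libraries where they do the work, as an engineer would, in place of code of your own. Each camera call takes 0.05 s, during which the arm holds its last target. There are 200 camera calls.

## Task

Push the oak recipe box along the worktop into the inner corner of the low L-shaped wooden ledge, until its back is flat against the ledge's back bar and its left side flat against the side bar. Only push it with the fingers: do not lift or tip it, and leave the other things on the worktop where they stand.

Things in the scene. Friction and masses are not known exactly. Their poses are not given: they have to be found in the camera images.
- recipe_box: closed oak recipe box, loose, 0.3 to 0.7 kg, 108 mm high, lid fixed shut. Origin: underside. Walls from x = -53 (front, roughly to the robot) to +55 mm (back), y = -75 (right) to +75 mm (left). A lip 22 mm wide juts 5 mm from mid-front at 82 to 88 mm height. Too wide to grip; slides on its flat bottom (friction up to about 1): push at about half height or lower.
- corner_ledge: low L-shaped wooden ledge fixed to the worktop, 30 mm high, bars 18 mm thick. Origin: inner corner, worktop height. Back bar: inner face x = 0, 300 mm long to -y. Side bar: inner face y = 0, 220 mm long to -x (towards the robot). The box belongs at x < 0, y < 0; when home its origin is at x = -55, y = -75 mm in this frame, axes parallel.
- candle_glass: bystander, to be left alone: a candle in a clear round glass, 76 mm diameter, 90 mm high, loose and upright. Origin: centre of its underside.
- lidded_jar: bystander, to be left alone: a food jar with a grey lid, 66 x 72 mm, 102 mm high, loose and upright. Origin: centre of its underside.
- pepper_mill: bystander, to be left alone: a wooden pepper mill, 58 mm diameter, 170 mm high, loose and upright. Origin: centre of its underside.
- tea_cup: bystander, to be left alone: a white tea cup with a handle, 99 x 125 mm, 64 mm high, loose and upright. Origin: centre of its underside.
- spice_jar: bystander, to be left alone: a small spice jar with a red cap, 45 mm diameter, 106 mm high, loose and upright. Origin: centre of its underside.

How it is judged (in metres and radians):
At the end, for the whole second after the job is handed in: The recipe box rests flat on the worktop in the inner corner, its back within 6 mm of the back bar and its left side within 6 mm of the side bar, square to the ledge within 0.05 rad, at rest (x of recipe_box in the frame of corner_ledge between -0.061 and -0.045 m and y of recipe_box in the frame of corner_ledge between -0.081 and -0.065 m and angle between the x axis of recipe_box and the x axis of corner_ledge, either way round below 0.05 rad and height (world z) of recipe_box below 0.006 m and angle between recipe_box's own z axis and vertical below 0.04 rad and linear speed of recipe_box below 0.01 m/s); the robot touches nothing.
It fails at once if the recipe box is lifted off the worktop (origin over 20 mm high) or tipped by more than 0.2 rad (height (world z) of recipe_box above 0.02 m or angle between recipe_box's own z axis and vertical above 0.2 rad).
It fails at once if one of the bystanders is moved by more than 20 mm or tipped (distance of any of candle_glass, lidded_jar, pepper_mill, tea_cup, spice_jar from where it was at the start of the episode above 0.02 m or angle between any of candle_glass, lidded_jar, pepper_mill, tea_cup, spice_jar's own z axis and vertical above 0.3 rad).
It also fails if it takes over 64 s, if anything falls off the work surface, if the arm or the gripper's body presses on something with over 40 N, if the wrist force passes 120 N, or if a joint passes its speed limit or range.

## Working session

There is one attempt and no reset: what is moved stays moved. The work goes in short steps, Python scripts to look and compute and a tool call to move; the robot and the scene stay as the last step left them, time stands still between calls to the robot, and variables do not carry over. Pictures are saved under pics/ and viewed, at most 10 in all, crops included, and the job is handed in when it is done.

Besides the shell and the picture viewer there is one more tool, called as name(argument=value, ...) on one line, values as JSON. carry_out: Moves the arm, as the interface text tells. Its arguments: {"type":"object","properties":{"delta_pos":{"type":"array","items":{"type":"array","items":{"type":"number"}}},"rot":{"type":"array","items":{"type":"array","items":{"type":"number"}}},"claw":{"type":"number"},"grip_force":{"type":"number"}},"required":["delta_pos","rot"]}

```bash
mkdir -p pics; python3 - <<'E'
from rig import r
import cv2,numpy as np
for n in("scene","top"):
    cv2.imwrite(f"pics/{n}0.png",r.grab_frame(n)); i=r.camera_info(n)
    print(n,[round(i[k],1) for k in("fx","fy","cx","cy")],np.round(i["pose"],3).tolist())
    for t in "recipe_box corner_ledge candle_glass lidded_jar pepper_mill tea_cup spice_jar".split():
        print(t,[(np.round(d["box"]).tolist(),round(d["p"],2)) for d in r.recognise(t,n)][:2])
print(r.sense(),r.tips_ahead)
E
```

```text
scene [395.0, 395.0, 319.0, 210.8] [[-0.962, -0.193, 0.194, 295.321], [-0.274, 0.657, -0.703, 1047.293], [0.008, -0.729, -0.685, 1040.215], [0.0, 0.0, 0.0, 1.0]]
recipe_box [([345.0, 168.0, 381.0, 215.0], 0.97)]
corner_ledge [([291.0, 210.0, 361.0, 294.0], 0.73)]
candle_glass []
lidded_jar [([316.0, 153.0, 332.0, 181.0], 0.64)]
pepper_mill [([268.0, 277.0, 290.0, 327.0], 0.55)]
tea_cup [([315.0, 310.0, 351.0, 348.0], 0.58)]
spice_jar [([260.0, 204.0, 273.0, 236.0], 0.51), ([293.0, 210.0, 363.0, 296.0], 0.15)]
top [478.2, 478.2, 315.0, 198.4] [[-0.255, -0.911, 0.326, -49.677], [-0.967, 0.242, -0.08, 167.093], [-0.006, -0.335, -0.942, 1787.345], [0.0, 0.0, 0.0, 1.0]]
recipe_box [([330.0, 192.0, 376.0, 235.0], 0.72)]
corner_ledge [([249.0, 202.0, 326.0, 265.0], 0.56)]
candle_glass []
lidded_jar [([365.0, 156.0, 381.0, 182.0], 0.88)]
pepper_mill [([189.0, 205.0, 209.0, 228.0], 0.56)]
tea_cup [([186.0, 251.0, 212.0, 275.0], 0.69)]
spice_jar [([273.0, 160.0, 282.0, 172.0], 0.48)]
{'clock': 0.8, 'qpos': array([-1.14837595e+00,  3.52975563e-01,  1.63338207e+00, -7.44390068e-06,
        1.15518166e+00, -2.37457592e-03]), 'qvel': array([ 0.00092534,  0.00136577,  0.00033697,  0.0008987 , -0.00063485,
       -0.00157047]), 'joint_efforts': array([ 1.66251928e-03, -6.05102348e+01, -3.42428148e+01, -1.44424735e-04,
        1.00224828e-03,  1.20274512e-05]), 'eef_pos': array([ 257.60421413, -569.46413227,  256.3039261 ]), 'tcp_rot': array([3.14153931e+00, 6.93704371e-06, 4.24797954e-01]), 'contact_force': array([ 0.19654183, -0.27235323, -0.24493869]), 'wrist_torque': array([-0.01053728, -0.04288647, -0.00082787]), 'grasp_force': 0.0, 'opening': 1.0025189089662045} 25.0
```

View pics/top0.png

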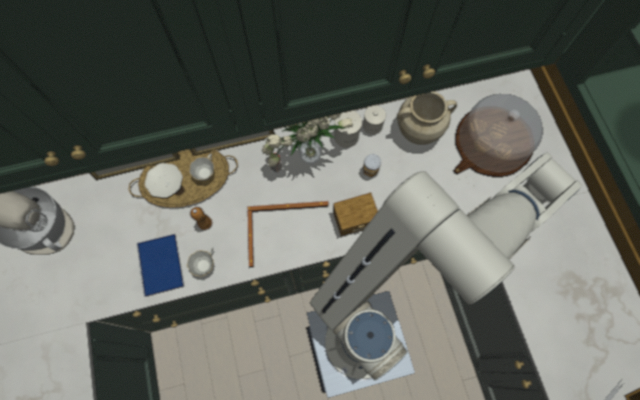

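View pics/scene0.png

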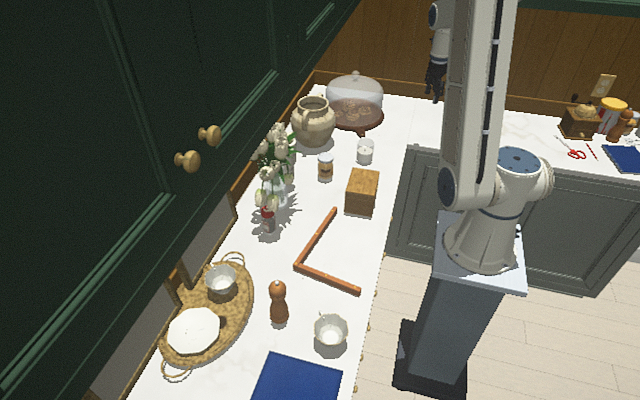

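The top view shows the ledge's corner at about (250,208), with its back bar running to (327,204) and its side bar to (250,266). The box is at (355,213). The scene view shows the candle glass at (365,150), behind the box on the robot's right, and the lidded jar at (325,167). I'll fit the poses to the masks from both cameras.

```bash
cat > h.py <<'E'
from rig import r
import cv2,numpy as np
from scipy.optimize import minimize
def proj(P,i):
    T=np.linalg.inv(i["pose"]);c=P@T[:3,:3].T+T[:3,3]
    return c[:,:2]/c[:,2:]*[i["fx"],i["fy"]]+[i["cx"],i["cy"]]
def ray(uv,n,z):
    i=r.camera_info(n);d=i["pose"][:3,:3]@np.array([(uv[0]-i["cx"])/i["fx"],(uv[1]-i["cy"])/i["fy"],1]);o=i["pose"][:3,3]
    return (o+d*(z-o[2])/d[2])[:2]
def cub(x0,x1,y0,y1,h): return np.array([[x,y,z] for x in(x0,x1) for y in(y0,y1) for z in(0,h)],float)
M={"recipe_box":[cub(-53,55,-75,75,108)],"corner_ledge":[cub(0,18,-300,18,30),cub(-220,0,0,18,30)]}
S=4
def render(p,parts,i):
    m=np.zeros((400*S,640*S),np.uint8);c,s=np.cos(p[2]),np.sin(p[2])
    for P in parts:
        W=P@np.array([[c,-s,0],[s,c,0],[0,0,1]]).T+[p[0],p[1],0]
        h=cv2.convexHull(((proj(W,i)+.5)*S*16).astype(np.int32));cv2.fillConvexPoly(m,h,255,shift=4)
    return cv2.resize(m,(640,400),interpolation=cv2.INTER_AREA)/255.
def fit(t,p0,cams=("scene","top")):
    ms=[]
    for n in cams:
        r.grab_frame(n);d=r.cut_out(t,n)
        if d and d[0]["p"]>.3: ms.append((r.camera_info(n),d[0]["mask"].astype(float)))
    def f(q):
        p=[q[0],q[1],q[2]/200];e=0
        for i,m in ms:
            R=render(p,M[t],i);e+=np.abs(R-m).sum()/m.sum()
        return e
    best=None
    for a in (-.4,-.2,0,.2,.4):
        x0=np.array([p0[0],p0[1],(p0[2]+a)*200])
        s=minimize(f,x0,method="Nelder-Mead",options=dict(initial_simplex=x0+np.vstack([np.zeros(3),np.eye(3)*15]),maxiter=150,xatol=.2,fatol=1e-4))
        if best is None or s.fun<best.fun: best=s
    return np.array([best.x[0],best.x[1],best.x[2]/200]),best.fun,len(ms)
E
cat > m.py <<'E'
from h import *
k=ray((253,209),"top",30);print("corner",k)
b=ray((354,200),"top",108);print("box",b)
L,e,n=fit("corner_ledge",[*k,0]);print("ledge",L.round(3),e,n)
B,e,n=fit("recipe_box",[*b,0]);print("box",B.round(3),e,n)
c,s=np.cos(L[2]),np.sin(L[2]);print("box in ledge",np.array([[c,s],[-s,c]])@(B[:2]-L[:2]),B[2]-L[2])
print("home",L[:2]+np.array([[c,-s],[s,c]])@[-55,-75])
print("candle",ray((365,161),"scene",0),"jar",ray((325,177),"scene",0),"mill",ray((280,322),"scene",0),"cup",ray((331,345),"scene",0), "spice",ray((267,232),"scene",0))
E
python3 m.py
```

```text
corner [577.13929123 261.26148212]
box [ 487.19581801 -113.93408571]
ledge [ 5.76976e+02  2.68448e+02 -1.80000e-01] 0.50731761033918 2
box [ 4.48714e+02 -1.11777e+02  5.40000e-02] 0.234394337689479 2
box in ledge [ -58.13881116 -397.04137269] 0.23357211273613016
home [509.4408259  204.50257682]
candle [ 481.87344236 -388.90558425] jar [ 622.49221193 -228.01983901] mill [568.99914224 474.37636753] cup [405.71480597 503.0584019 ] spice [740.16751723 141.53098294]
```

```bash
cat > ov.py <<'E'
from h import *
import sys
def draw(P,out,crops):
    ims=[]
    for n,(x0,y0,w,h) in crops.items():
        im=cv2.resize(r.grab_frame(n),None,fx=4,fy=4,interpolation=cv2.INTER_CUBIC);i=r.camera_info(n)
        for t,p in P.items():
            c,s=np.cos(p[2]),np.sin(p[2])
            for Q in M[t]:
                U=(proj(Q@np.array([[c,-s,0],[s,c,0],[0,0,1]]).T+[p[0],p[1],0],i)+.5)*4
                for a in range(8):
                    for b in (1,2,4):
                        if not a&b: cv2.line(im,*[tuple(int(v) for v in U[k]) for k in(a,a|b)],(255,255,0),1,cv2.LINE_AA)
        ims.append(cv2.resize(im[y0*4:(y0+h)*4,x0*4:(x0+w)*4],(400,int(400*h/w))))
    H=max(i.shape[0] for i in ims)
    cv2.imwrite(out,np.hstack([cv2.copyMakeBorder(i,0,H-i.shape[0],0,0,0) for i in ims]))
E
python3 - <<'E'
from ov import *
draw({"corner_ledge":[577,268.4,-.18],"recipe_box":[448.7,-111.8,.054]},"pics/ov1.png",{"scene":(270,130,130,180),"top":(240,150,150,130)})
E
```

```text
(no output)
```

View pics/ov1.png

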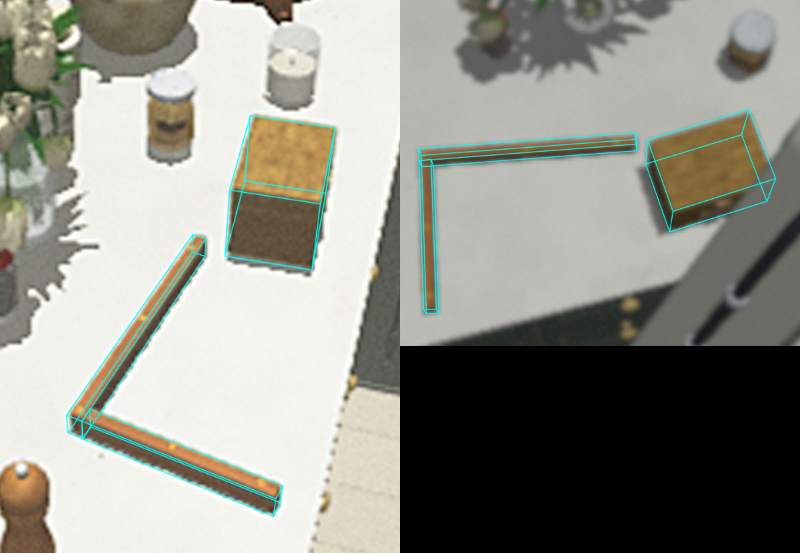

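Both overlays match within a pixel or two. The box is at (449,-112) with yaw 0.05 and the ledge corner is at (577,268) with yaw -0.18. Plan:
1. Use the half-open fingers as a two-point fence, tilted 25°, on the box's right face.
2. Push along the box's own +y, then turn it gradually to the ledge's yaw and push until it meets the side bar.
3. Push the front face to the back bar.

```bash
cat > g.py <<'E'
from rig import r
import numpy as np
from scipy.spatial.transform import Rotation as Ro
def pose(yaw,tilt): return Ro.from_euler("z",yaw)*Ro.from_euler("x",np.pi)*Ro.from_euler("y",np.radians(tilt))
def go(*wps):
    s=r.sense();R0=Ro.from_euler("xyz",s["tcp_rot"]);p0=s["eef_pos"]
    print("now",s["clock"],p0.round(1),s["contact_force"].round(1))
    for p,yaw,tilt in wps:
        print((R0.inv().apply(np.array(p)-p0)/1000).round(4).tolist(),np.degrees((R0.inv()*pose(yaw,tilt)).as_rotvec()).round(1).tolist())
E
python3 - <<'E'
from g import *
y=np.pi/2+.054
print(pose(y,25).as_matrix().round(2))
go(([400,-400,230],y,0),([456,-229,180],y,25),([456,-229,45],y,25))
E
```

```text
[[-0.05  1.   -0.02]
 [ 0.9   0.05  0.42]
 [ 0.42  0.   -0.91]]
now 1.3 [ 257.6 -569.5  256.3] [-0.  -0.3  0.1]
[0.1996, -0.0957, 0.0263] [0.0, -0.0, -68.8]
[0.3211, -0.2285, 0.0763] [15.0, 21.9, -67.6]
[0.3211, -0.2285, 0.2113] [15.0, 21.9, -67.6]
```

carry_out(delta_pos=[[0.04,-0.028,0.01],[0.08,-0.057,0.02],[0.12,-0.085,0.03],[0.16,-0.114,0.04],[0.2,-0.143,0.05],[0.24,-0.171,0.06],[0.28,-0.2,0.07],[0.321,-0.2285,0.076]], rot=[[1.9,2.7,-8.5],[3.8,5.5,-16.9],[5.6,8.2,-25.4],[7.5,11,-33.8],[9.4,13.7,-42.3],[11.3,16.4,-50.7],[13.1,19.2,-59.2],[15,21.9,-67.6]], claw=0.06, grip_force=60)

```text
clock: 2.3
eef_pos: [456.4, -227.7, 180.0]
tcp_rot: [3.141, -0.438, 1.63]
contact_force: [0.1, -1.2, 0.5]
opening: 0.699
grasp_force: 0.0
```

```bash
python3 - <<'E'
from g import *
y=np.pi/2+.054
go(([456,-229,180],y,25),([456,-229,45],y,25))
from h import *
print(r.sense()["tcp_rot"],r.sense()["opening"])
print("box",fit("recipe_box",[449,-112,.05]),"ledge",fit("corner_ledge",[577,268,-.18]))
for t,n in (("candle_glass","top"),("candle_glass","scene")): print(t,n,[(d["box"],d["p"]) for d in r.recognise(t,n)])
E
```

```text
now 2.3 [ 456.4 -227.7  180. ] [ 0.1 -1.2  0.5]
[-0.0012, -0.0005, -0.0006] [-0.1, -0.1, 0.2]
[-0.0584, -0.0006, 0.1217] [-0.1, -0.1, 0.2]
[ 3.14068314 -0.43781981  1.6295019 ] 0.6991405439642414
box (array([ 4.49791962e+02, -1.19036351e+02,  4.04420817e-02]), np.float64(0.03405130788932275), 1) ledge (array([ 5.77622529e+02,  2.68412735e+02, -1.86805914e-01]), np.float64(0.4817837071935692), 2)
candle_glass top []
candle_glass scene [([357.7, 135.7, 376.0, 163.5], 0.92)]
```

carry_out(delta_pos=[[-0.014,0,0.03],[-0.029,0,0.06],[-0.044,0,0.091],[-0.058,0,0.121],[-0.058,0,0.121]], rot=[[0,0,0],[0,0,0],[0,0,0],[0,0,0],[0,0,0]])

```text
clock: 3.42
eef_pos: [454.5, -230.0, 44.7]
tcp_rot: [-3.138, -0.439, 1.622]
contact_force: [0.0, -0.0, -0.3]
opening: 0.698
grasp_force: 0.0
```

```bash
python3 - <<'E'
from ov import *
draw({"corner_ledge":[577,268.4,-.18],"recipe_box":[448.7,-111.8,.054]},"pics/ov2.png",{"scene":(270,130,130,180),"top":(240,150,150,130)})
E
```

```text
(no output)
```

View pics/ov2.png

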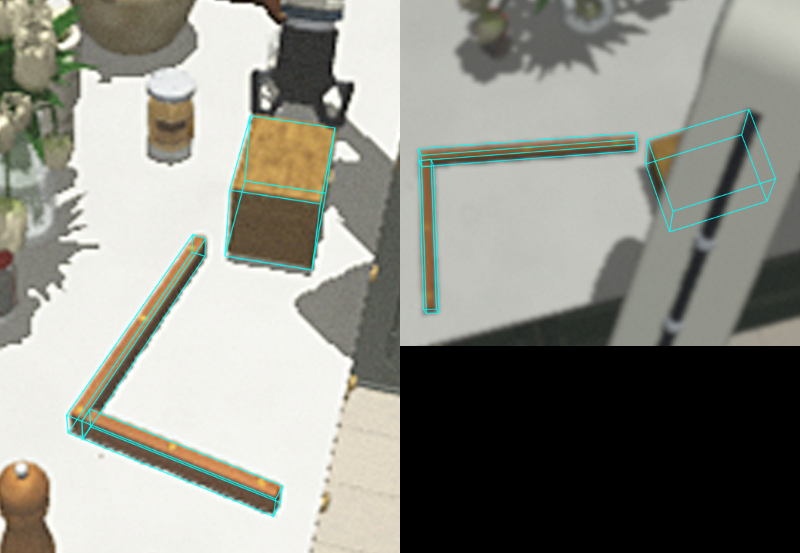

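The gripper sits square behind the box's right face, which is at about (290,120) in the scene crop, and touches nothing. I'll start the push.

carry_out(delta_pos=[[0.0072,0,0.0034],[0.0145,0,0.0068],[0.0217,0,0.0102],[0.029,0,0.0136],[0.0362,0,0.017],[0.0435,0,0.0204],[0.0507,0,0.0237],[0.058,0,0.0271]], rot=[[0,0,0],[0,0,0],[0,0,0],[0,0,0],[0,0,0],[0,0,0],[0,0,0],[0,0,0]])

```text
clock: 4.53
eef_pos: [453.0, -166.6, 46.3]
tcp_rot: [3.141, -0.435, 1.625]
contact_force: [-0.3, -4.6, 4.4]
opening: 0.701
grasp_force: 2.6
```

```bash
cat > b.py <<'E'
from h import *
import sys
L=[577,268.4,-.183]
g=[float(v) for v in sys.argv[1:4]]
c,s=np.cos(L[2]),np.sin(L[2])
for cam in (("scene",),("top",),("scene","top")):
    try:
        B,e,n=fit("recipe_box",g,cam)
        print(cam,"box",B.round(3),round(e,3),"inledge",(np.array([[c,s],[-s,c]])@(B[:2]-L[:2])).round(1),round(B[2]-L[2],3))
    except Exception as x: print(cam,x)
E
python3 b.py 447 -69 .05
python3 - <<'E'
from g import *
# arc: yaw from +.054 to -.183 over 160 mm, box-centre follows push normal
s=r.sense();p=s["eef_pos"][:2].copy();a=.054
W=[]
off=97.0  # TCP to box centre along push dir
c=p+off*np.array([-np.sin(a),np.cos(a)])
for k in range(1,17):
    a=.054-.237*k/16; n=np.array([-np.sin(a),np.cos(a)]); c=c+10*n; q=c-off*n
    W.append(([*q,45],np.pi/2+a,25))
go(*W[:8],W[15])
E
```

```text
('scene',) box [ 4.46328e+02 -8.22390e+01  5.10000e-02] 0.034 inledge [ -64.7 -368.6] 0.234
('top',) box [ 5.02862e+02 -1.01440e+01 -4.37000e-01] 9.937 inledge [ -22.2 -287.4] -0.254
('scene', 'top') box [ 4.52583e+02 -6.06650e+01 -2.91000e-01] 11.122 inledge [ -62.5 -346.2] -0.108
now 4.925 [ 452.2 -166.3   45.9] [0.2 0.3 0.3]
[0.0087, -0.0013, 0.0051] [-0.4, -0.0, 0.7]
[0.0178, -0.0024, 0.0093] [-0.8, -0.0, 1.5]
[0.0269, -0.0034, 0.0136] [-1.1, -0.0, 2.3]
[0.036, -0.0043, 0.0178] [-1.5, -0.0, 3.1]
[0.0451, -0.005, 0.0221] [-1.8, -0.0, 3.8]
[0.0542, -0.0055, 0.0263] [-2.2, -0.0, 4.6]
[0.0634, -0.0059, 0.0306] [-2.5, -0.0, 5.4]
[0.0725, -0.0062, 0.0349] [-2.9, -0.0, 6.1]
[0.1456, -0.0027, 0.069] [-5.8, -0.0, 12.3]
```

carry_out(delta_pos=[[0.0087,-0.0013,0.0045],[0.0178,-0.0024,0.0088],[0.0269,-0.0034,0.013],[0.036,-0.0043,0.0173],[0.0451,-0.005,0.0216],[0.0542,-0.0055,0.0258],[0.0634,-0.0059,0.03],[0.0725,-0.0062,0.0343]], rot=[[-0.4,0,0.8],[-0.7,0,1.5],[-1.1,0,2.3],[-1.5,0,3.1],[-1.8,0,3.8],[-2.2,0,4.6],[-2.5,0,5.4],[-2.9,0,6.1]])

```text
clock: 5.92
eef_pos: [441.9, -86.0, 45.6]
tcp_rot: [3.141, -0.436, 1.506]
contact_force: [0.1, -5.4, 4.1]
opening: 0.705
grasp_force: 2.6
```

```bash
python3 b.py 448 10 -.06
python3 - <<'E'
from g import *
s=r.sense();p=s["eef_pos"][:2].copy();a=-.0645;print(s["tcp_rot"])
W=[];off=94.0
c=p+off*np.array([-np.sin(a),np.cos(a)])
for k in range(1,9):
    a=-.0645-.1185*k/8; n=np.array([-np.sin(a),np.cos(a)]); c=c+10*n; q=c-off*n
    W.append(([*q,45],np.pi/2+a,25))
go(*W)
E
```

```text
('scene',) box [ 4.46236e+02  1.03200e+00 -5.10000e-02] 0.041 inledge [ -79.9 -286.7] 0.132
('top',) box [ 4.50728e+02  6.11100e+01 -6.00000e-02] 2.462 inledge [ -86.4 -226.8] 0.123
('scene', 'top') box [ 4.45026e+02  1.12850e+01 -8.60000e-02] 2.616 inledge [ -83.  -276.8] 0.097
[ 3.14128979 -0.43668726  1.50694053]
now 6.325 [441.9 -86.7  45.5] [-0.7 -0.5  0. ]
[0.0089, -0.0012, 0.0047] [-0.4, -0.0, 0.8]
[0.0179, -0.0023, 0.0089] [-0.7, -0.0, 1.6]
[0.027, -0.0033, 0.0132] [-1.1, -0.0, 2.3]
[0.0362, -0.0041, 0.0174] [-1.4, -0.0, 3.1]
[0.0453, -0.0047, 0.0217] [-1.8, -0.0, 3.9]
[0.0544, -0.0052, 0.026] [-2.2, -0.0, 4.6]
[0.0635, -0.0055, 0.0302] [-2.5, -0.0, 5.4]
[0.0727, -0.0057, 0.0345] [-2.9, -0.0, 6.2]
```

The box follows the fence as planned, now at ledge x ≈ -80, y ≈ -285 with yaw turning. I'll do the second half of the arc.

carry_out(delta_pos=[[0.0089,-0.0012,0.0045],[0.018,-0.0023,0.0088],[0.027,-0.0033,0.013],[0.0362,-0.0041,0.0173],[0.0453,-0.0047,0.0216],[0.0544,-0.0052,0.0258],[0.0635,-0.0055,0.03],[0.0727,-0.0057,0.0343]], rot=[[-0.4,0,0.8],[-0.7,0,1.6],[-1.1,0,2.3],[-1.4,0,3.1],[-1.8,0,3.9],[-2.2,0,4.6],[-2.5,0,5.4],[-2.9,0,6.2]])

```text
clock: 7.32
eef_pos: [441.4, -5.4, 45.2]
tcp_rot: [3.141, -0.437, 1.387]
contact_force: [-0.6, -4.2, 2.7]
opening: 0.698
grasp_force: 2.3
```

```bash
python3 b.py 448 90 -.17
python3 - <<'E'
from g import *
print(r.sense()["tcp_rot"])
E
```

```text
('scene',) box [ 4.56326e+02  8.16790e+01 -1.78000e-01] 0.034 inledge [ -84.7 -205.6] 0.005
('top',) box [4.61168e+02 1.16090e+02 4.20000e-02] 1.014 inledge [ -86.2 -170.8] 0.225
('scene', 'top') box [ 4.55029e+02  9.09110e+01 -1.87000e-01] 1.164 inledge [ -87.6 -196.7] -0.004
[ 3.1409988  -0.43659485  1.38747728]
```

carry_out(delta_pos=[[0.0118,0,0.0055],[0.0236,0,0.011],[0.0353,0,0.0165],[0.0471,0,0.022],[0.0589,0,0.0275],[0.0707,0,0.033],[0.0825,0,0.0385],[0.0942,0,0.044]], rot=[[0,0,0],[0,0,0],[0,0,0],[0,0,0],[0,0,0],[0,0,0],[0,0,0],[0,0,0]])

```text
clock: 8.72
eef_pos: [460.4, 97.0, 45.2]
tcp_rot: [3.141, -0.436, 1.388]
contact_force: [-0.3, -2.1, 0.5]
opening: 0.705
grasp_force: 1.4
```

```bash
python3 b.py 474 185 -.183; python3 - <<'E'
from g import *
print(r.sense()["tcp_rot"])
E
```

```text
('scene',) box [ 4.73916e+02  1.83758e+02 -1.81000e-01] 0.023 inledge [ -86. -102.] 0.002
('top',) box [ 4.76738e+02  1.93883e+02 -8.80000e-02] 1.006 inledge [-85.  -91.5] 0.095
('scene', 'top') box [ 4.73518e+02  1.94745e+02 -1.90000e-01] 0.863 inledge [-88.3 -91.3] -0.007
[ 3.14080133 -0.43658216  1.38722302]
```

carry_out(delta_pos=[[0.0027,0,0.0013],[0.0054,0,0.0025],[0.0082,0,0.0038],[0.0109,0,0.0051],[0.0136,0,0.0063],[0.0163,0,0.0076],[0.019,0,0.0089]], rot=[[0,0,0],[0,0,0],[0,0,0],[0,0,0],[0,0,0],[0,0,0],[0,0,0]])

```text
clock: 10.0
eef_pos: [464.1, 116.9, 45.1]
tcp_rot: [3.141, -0.436, 1.388]
contact_force: [0.2, -3.6, 0.5]
opening: 0.703
grasp_force: 1.8
```

carry_out(delta_pos=[[0.0014,0,0.0006],[0.0027,0,0.0013],[0.0041,0,0.0019],[0.0054,0,0.0025]], rot=[[0,0,0],[0,0,0],[0,0,0],[0,0,0]])

```text
clock: 10.5
eef_pos: [464.7, 119.5, 44.9]
tcp_rot: [3.138, -0.431, 1.389]
contact_force: [-16.3, -47.7, 28.7]
opening: 0.701
grasp_force: 25.0
```

```bash
python3 b.py 478 205 -.183
```

```text
('scene',) box [ 4.77632e+02  2.01757e+02 -1.78000e-01] 0.115 inledge [-85.6 -83.6] 0.005
('top',) box [ 4.80822e+02  2.19222e+02 -4.70000e-02] 0.919 inledge [-85.6 -65.9] 0.136
('scene', 'top') box [ 4.77115e+02  2.13065e+02 -1.68000e-01] 1.058 inledge [-88.1 -72.6] 0.015
```

Contact with the side bar is confirmed: the force jumped to about 50 N. I'll back off, lift, and go round to the front.

carry_out(delta_pos=[[-0.009,0,-0.0042],[-0.027,0,-0.0127],[-0.036,0,-0.017],[-0.024,0,-0.062],[-0.003,0,-0.107],[0.018,0,-0.152],[0.018,0,-0.152]], rot=[[0,0,0],[0,0,0],[0,0,0],[0,0,0],[0,0,0],[0,0,0],[0,0,0]])

```text
clock: 11.78
eef_pos: [458.5, 75.5, 194.1]
tcp_rot: [3.133, -0.437, 1.391]
contact_force: [0.8, 0.2, -0.1]
opening: 0.703
grasp_force: 0.0
```

```bash
python3 - <<'E'
from g import *
y=np.pi-.183
go(([382,228,190],y,-25))
E
python3 b.py 477 210 -.183
```

```text
now 11.775 [458.5  75.5 194.1] [ 0.8  0.2 -0.1]
[0.1218, -0.1031, 0.0606] [0.4, -38.8, -92.4]
('scene',) box [ 4.76709e+02  2.01167e+02 -1.75000e-01] 0.116 inledge [-86.4 -84.4] 0.008
('top',) box [ 4.75462e+02  2.13552e+02 -1.93000e-01] 0.031 inledge [-89.9 -72.4] -0.01
('scene', 'top') box [ 4.76391e+02  2.11803e+02 -1.66000e-01] 0.245 inledge [-88.6 -74. ] 0.017
```

carry_out(delta_pos=[[0.012,-0.01,0.006],[0.024,-0.0205,0.012],[0.036,-0.031,0.018],[0.048,-0.041,0.024],[0.06,-0.0515,0.03],[0.072,-0.062,0.036],[0.084,-0.072,0.042],[0.096,-0.0825,0.048]], rot=[[0,-3.9,-9.2],[0,-7.8,-18.4],[0.1,-11.6,-27.6],[0.1,-15.5,-36.8],[0.2,-19.4,-46],[0.2,-23.3,-55.2],[0.3,-27.2,-64.4],[0.3,-31,-73.6]])

```text
clock: 13.18
eef_pos: [394.5, 196.6, 187.2]
tcp_rot: [3.026, 0.276, 2.625]
contact_force: [0.2, -1.1, -0.4]
opening: 0.704
grasp_force: 0.0
```

```bash
python3 - <<'E'
from g import *
y=np.pi-.183
go(([382,228,190],y,-25),([382,228,45],y,-25))
print(r.sense()["qpos"])
E
```

```text
now 13.175 [394.5 196.6 187.2] [ 0.2 -1.1 -0.4]
[0.0246, 0.0221, -0.0074] [-0.1, -8.1, -18.4]
[0.0641, 0.006, 0.1312] [-0.1, -8.1, -18.4]
[ 0.5975458   0.05873294  2.23304747 -0.32404521  0.64638108 -0.23300486]
```

carry_out(delta_pos=[[0.0123,0.011,-0.0037],[0.0246,0.0221,-0.0074],[0.0345,0.018,0.027],[0.0444,0.014,0.062],[0.0542,0.01,0.0965],[0.0641,0.006,0.1312],[0.0641,0.006,0.1312]], rot=[[0,-4,-9.2],[-0.1,-8.1,-18.4],[-0.1,-8.1,-18.4],[-0.1,-8.1,-18.4],[-0.1,-8.1,-18.4],[-0.1,-8.1,-18.4],[-0.1,-8.1,-18.4]])

```text
clock: 14.05
eef_pos: [380.8, 226.4, 43.0]
tcp_rot: [-3.138, 0.432, 2.956]
contact_force: [0.2, 0.0, 0.9]
opening: 0.704
grasp_force: 0.0
```

```bash
python3 - <<'E'
from g import *
y=np.pi-.183
s=r.sense();print(s["qpos"],s["tcp_rot"]);p=s["eef_pos"]
d=np.array([.983,-.182,0])
go(([382,228,45],y,-25),*[(p+d*k,y,-25) for k in (10,60)])
E
python3 b.py 477 210 -.183
python3 - <<'E'
from ov import *
draw({"corner_ledge":[577,268.4,-.18]},"pics/ov3.png",{"scene":(250,190,130,130),"top":(230,190,130,110)})
E
```

```text
[ 0.78452114  0.41746698  2.35234397 -1.25680688  0.37383481  0.59023383] [-3.13763226  0.43155843  2.95586204]
now 14.05 [380.8 226.4  43. ] [0.2 0.  0.9]
[-0.0016, 0.0018, -0.0015] [-0.3, -0.3, -0.1]
[-0.0091, 0.0, 0.0042] [-0.3, -0.3, -0.1]
[-0.0545, 0.0003, 0.0251] [-0.3, -0.3, -0.1]
('scene',) box [ 4.76730e+02  2.01179e+02 -1.76000e-01] 0.113 inledge [-86.4 -84.3] 0.007
('top',) box [ 4.76942e+02  2.14092e+02 -1.72000e-01] 0.32 inledge [-88.5 -71.6] 0.011
('scene', 'top') box [ 4.77055e+02  2.12294e+02 -1.76000e-01] 0.454 inledge [-88.1 -73.4] 0.007
```

View pics/ov3.png

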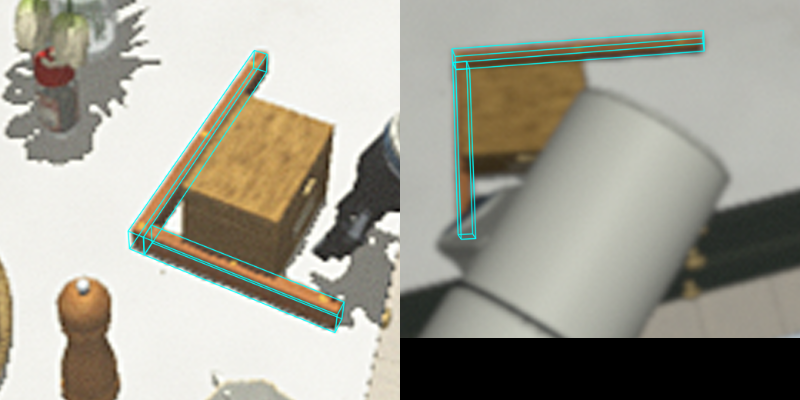

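The box lies against the side bar with its back about 30 mm off the back bar, and the gripper stands in front of it. I'll push forward.

carry_out(delta_pos=[[-0.0047,0,0.0021],[-0.0094,0,0.0042],[-0.0141,0,0.0063],[-0.0188,0,0.0084],[-0.0235,0,0.0105],[-0.0282,0,0.0126],[-0.0329,0,0.0147],[-0.0376,0,0.0168]], rot=[[0,0,0],[0,0,0],[0,0,0],[0,0,0],[0,0,0],[0,0,0],[0,0,0],[0,0,0]])

```text
clock: 15.55
eef_pos: [422.9, 219.9, 45.9]
tcp_rot: [3.14, 0.435, 2.952]
contact_force: [-1.2, 0.1, -1.9]
opening: 0.702
grasp_force: 1.1
```

```bash
python3 b.py 490 207 -.183;python3 - <<'E'
from g import *
s=r.sense();print(s["qpos"],s["tcp_rot"])
E
```

```text
('scene',) box [ 4.94924e+02  1.88293e+02 -1.55000e-01] 0.13 inledge [-66.1 -93.7] 0.028
('top',) box [ 4.96314e+02  2.10910e+02 -1.73000e-01] 0.393 inledge [-68.9 -71.2] 0.01
('scene', 'top') box [ 4.96614e+02  2.08742e+02 -2.03000e-01] 0.469 inledge [-68.2 -73.3] -0.02
[ 0.69495484  0.42872013  2.3014072  -1.22854159  0.35197548  0.47244889] [3.13907567 0.43558157 2.95225913]
```

carry_out(delta_pos=[[-0.002,0,0.0009],[-0.004,0,0.0018],[-0.006,0,0.0027],[-0.008,0,0.0036],[-0.01,0,0.0045]], rot=[[0,0,0],[0,0,0],[0,0,0],[0,0,0],[0,0,0]])

```text
clock: 16.58
eef_pos: [433.7, 217.9, 46.2]
tcp_rot: [3.139, 0.435, 2.952]
contact_force: [-3.2, -0.4, 0.1]
opening: 0.704
grasp_force: 1.6
```

carry_out(delta_pos=[[-0.0009,0,0.0004],[-0.0018,0,0.0008],[-0.0027,0,0.0012]], rot=[[0,0,0],[0,0,0],[0,0,0]])

```text
clock: 16.95
eef_pos: [436.5, 217.4, 46.2]
tcp_rot: [3.139, 0.435, 2.952]
contact_force: [-3.1, 0.8, -1.8]
opening: 0.702
grasp_force: 1.3
```

carry_out(delta_pos=[[-0.0009,0,0.0004],[-0.0018,0,0.0008],[-0.0027,0,0.0012]], rot=[[0,0,0],[0,0,0],[0,0,0]])

```text
clock: 17.32
eef_pos: [439.4, 216.9, 46.3]
tcp_rot: [3.139, 0.435, 2.952]
contact_force: [-3.0, -0.1, -1.6]
opening: 0.703
grasp_force: 1.3
```

carry_out(delta_pos=[[-0.0009,0,0.0004],[-0.0018,0,0.0008]], rot=[[0,0,0],[0,0,0]])

```text
clock: 17.58
eef_pos: [440.0, 216.6, 46.0]
tcp_rot: [3.139, 0.433, 2.953]
contact_force: [-17.7, 4.0, 11.5]
opening: 0.7
grasp_force: 9.5
```

carry_out(delta_pos=[[-0.0009,0,0.0004],[-0.0014,0,0.0006]], rot=[[0,0,0],[0,0,0]])

```text
clock: 17.82
eef_pos: [440.1, 216.4, 45.9]
tcp_rot: [3.138, 0.432, 2.953]
contact_force: [-27.3, 7.1, 18.7]
opening: 0.702
grasp_force: 14.5
```

carry_out(delta_pos=[[0.01,0,-0.0045],[0.03,0,-0.0135],[0.045,0,-0.02],[0.035,0,-0.065],[0.014,0,-0.11],[-0.007,0,-0.155],[-0.007,0,-0.155]], rot=[[0,0,0],[0,0,0],[0,0,0],[0,0,0],[0,0,0],[0,0,0],[0,0,0]])

```text
clock: 18.7
eef_pos: [386.6, 228.8, 194.1]
tcp_rot: [3.132, 0.44, 2.949]
contact_force: [0.1, 0.6, -0.3]
opening: 0.705
grasp_force: 0.0
```

```bash
python3 - <<'E'
from g import *
y=np.pi/2-.183
# target for second y-push, retreating first above
go(([440,60,200],y,25))
E
python3 b.py 510 204 -.183;  python3 - <<'E'
from ov import *
draw({},"pics/ov4.png",{"scene":(270,200,100,100),"top":(235,190,100,90)})
E
```

```text
now 18.7 [386.6 228.8 194.1] [ 0.1  0.6 -0.3]
[-0.0792, -0.1558, 0.0293] [0.6, 38.9, 92.0]
('scene',) box [ 5.10324e+02  1.96069e+02 -1.89000e-01] 0.094 inledge [-52.4 -83.3] -0.006
('top',) box [ 5.09739e+02  2.07007e+02 -1.90000e-01] 0.034 inledge [-55.  -72.6] -0.007
('scene', 'top') box [ 5.09881e+02  2.05511e+02 -1.88000e-01] 0.192 inledge [-54.6 -74.1] -0.005
```

View pics/ov4.png

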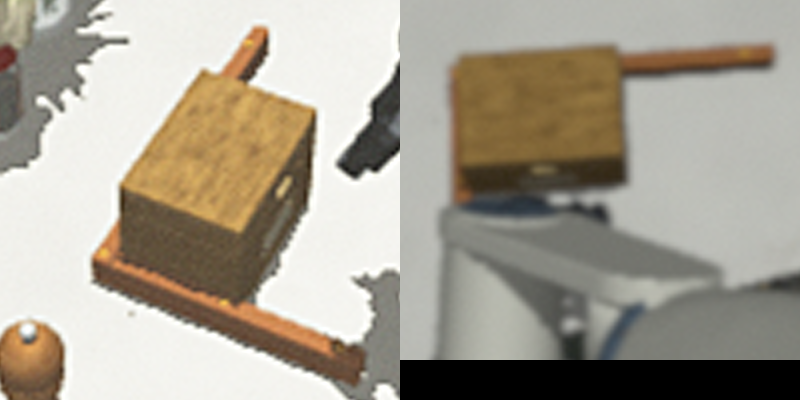

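The picture shows the box seated in the corner. The fit gives ledge x = -55, y ≈ -74 and an angle of -0.005, with y unchanged since it was firm against the side bar. The gripper is clear of everything.

```bash
python3 -c "
from rig import r
print(r.sign_off())"
```

```text
the job is handed in; nothing more can be done
None
```

I pushed the recipe box into the ledge corner and handed the job in at about 19 s. It met both bars, the last camera fit put it about 1 mm from home and square within 0.01 rad, and the gripper was clear; no verdict came back, and I didn't re-measure the other items at the end.

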